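Close and start the worktop chopper

ROBOT

A 7-joint arm with a two-finger parallel gripper is mounted at the origin on a cart in front of the work surface, level with it; the furniture and walls round the work are solid. World frame = base frame: x ahead of the robot, y to its left, z up, the work surface at z = 0. Lengths are in m, angles in rad, forces in N, time in s.
With the tool pointing down it reaches from about 0.4 to 0.875 m from the base axis. Payload 19.3 kg.
Tool frame: the origin (TCP) lies between the finger pads; the fingertips stand 19 mm ahead of it and the grasp point (between the pads) is the TCP; z points along the fingers, y is the direction in which the jaws open and shut (so a half turn about z gives the same grasp; the last joint's range is limited). The gripper opens to 85 mm and grips with 20 to 120 N. Pads are 22 mm wide; open, the fingers measure 114 mm over their backs; the gripper's body (76 mm by 85 mm) begins 54 mm behind the grasp point. The pads swing forward as they close: fully open they stand 13 mm farther back than shut.
Start: joints at [-1.335, 0.521, -0.036, 1.599, 0.021, 1.021, -0.113], TCP at [0.188, 0.596, 0.25] pointing down, gripper open.
Joint ranges: [-2.91, 2.91], [-0.3, 2.13], [-1.5, 1.42], [0.17, 2.43], [-1.26, 4.41], [0.16, 1.93], [-2.52, 2.52]. Speed limits (rad/s): [1.89, 1.89, 2.39, 2.39, 3.01, 3.01, 3.01].

INTERFACE

Orientations are given as [roll, pitch, yaw] about the fixed x, y, z axes, in that order (R = Rz(yaw) Ry(pitch) Rx(roll)).
In Python, from workcell import status, imaging, bot gives the robot as it stands.
- The arm moves only by the shell command python3 -m handwheel 'ROWS' [FORCE]. ROWS is JSON, a list of rows, each an object with "offset": the shift along the tool's x, y, z in mm, a list of three; "rot": the turn, a rotation vector about the tool's x, y, z in degrees, a list of three; "claw": the opening, from -1 (shut) to 1 (fully open). A call has 1 to 12 rows; each row shifts and turns the commanded pose from where the row before left it, along the tool's axes as they then stand; what a row does not reach is not made up. A row lasts 1/10 s, in which the tool goes at most 50 mm and 8.59 degrees, less where a joint would pass 70% of its speed; a pose out of reach is approached as far as the arm can. A call is refused whole if a number of a shift passes 50 or a number of a turn 8.59, either way. A call with a gripper value outside its range is refused whole. The fingers move at their own pace and stop on an object; FORCE is the grip in N (left out, the last holds). Time passes only in rows, so rows that do not move let the fingers close. It gives the time, the measured TCP pose, the force and the opening at its end, in the units of the state.
- status.observe(): the state, without advancing time (a new reading comes with each control period).
- imaging.grab_frame(name): name is "scene" or "top"; returns a dict with "color" (400x640x3 uint8, red, green, blue), "range_z" (400x640 float32, m along the optical axis (not along the pixel's ray), 0 where there is no reading), "fx", "fy", "cx", "cy" (pixels), "camera_from_world" (4x4, takes a point from world to camera coordinates). Camera axes: x right, y down, z forward; pixel columns grow to the right and rows downward; lengths in m; the calibration is good to about 2 mm. A picture is of the moment at which its call begins.
- bot.job_done(): hands the job in, once; it reports no verdict.
Trained networks look in the newest picture that a camera, given by its name, has taken for a name from the list of things; names that differ only in an ending like _2 or _b are one class to them, and where a whole thing is asked for, a point or a joint stands for the part that bears it (a point fixed in the world has none). Each returns a list of dicts, best first, with "conf" (0 to 1); they miss things now and then, are a little off and sometimes report something else, mostly with a low value. They report only what shows in the picture. A call takes as long as a camera call. They do not tell look-alikes from the thing itself.
- imaging.regions_of(thing, camera): "region" (400x640 bool, what is visible of it) and "box" ([centre column, centre row, width, height] in pixels, round what is visible of it).
- imaging.mark_of(thing, camera): "uv" ([column, row] in pixels: a listed point, or the origin of a listed thing).
The state is a dict: "clock": time; "qpos": joint angles; "qd": joint speeds; "joint_efforts": joint torques, N m; "position": TCP position; "tool_rot": TCP orientation; "force": force on the tool from outside, world axes, zero at the start; "moment": the same for the moment, N m; "grip_width": finger opening in m.
Only numpy, scipy, OpenCV 4.12 (cv2) and the standard library are available. Lean on these libraries where they do the work, as an engineer would, in place of code of your own. Each camera call takes 0.05 s, during which the arm holds its last target.

TASK

The chopper's screw lid was set on askew: it sits proud, on top of the bowl's thread. Leaving it on the bowl, push its tab round anticlockwise (seen from above) until the lid drops into the thread, then screw it clockwise right home against its stop; then slide the safety catch fully in behind the tab and only after that push the start button right down and let go. Leave everything else on the worktop where it is.

Things in the scene. Friction and masses are not known exactly. Their poses are not given: they have to be found in the camera images.
- chopper: White motor base with a steel bowl, fixed to the worktop. Origin: on the bowl's axis at worktop height; z up. Footprint x -86..86, y -86..194 mm, 44 mm high. The bowl's neck is 92 mm across, 122 mm high. A control column stands at its +y side: x -75..75, y 110..190 mm, flat top 108 mm above the worktop; it carries the catch and the start button.
- bowl_axis (a point): Point on the bowl's axis, 120 mm above the worktop. Three-start thread with stops. Angles of the tab anticlockwise of its final direction (chopper's +y): on top of the thread the lid turns freely back from 11..43 deg; at 70 deg or more it drops in; it is stopped at 96 deg. Screwed clockwise from there, it is drawn down and stopped at 0 deg.
- lid: Grey round screw lid, 116 mm across, 31 mm high, 0.14..0.28 kg, loose on the bowl. Origin: on its axis at the skirt's lower edge; z up; x points along its one tab. Origin height: 120 mm at the start (on top of the thread), 108 mm dropped in, 104.5 mm home. At the start the tab points 11..43 deg anticlockwise of its final direction. 2 to 5 N at the tab turns it.
- tab (a point): Point in the lid's tab, 85 mm from the lid's axis, mid-height. The tab is a plain block 16 mm wide sticking out radially from 58 to 98 mm from the axis; its upper and lower faces lie 9 mm above and below this point.
- catch_grip (a point): Top centre of the safety catch's upright grip on the column: 24 mm along the chopper's x, 10 mm along its y, 31 mm above the column's top. The catch slides towards the bowl (chopper's -y); its steel tongue, 10 mm wide, then stands beside the tab of a lid that is home, on the anticlockwise side. A tab not home blocks it.
- catch_bolt (a joint): Travel of the safety catch (m): 0 out (start), 0.022 fully in. Moves with about 1.5 N and stays where it is left.
- start_top (a point): Centre of the top of the round start button, 26 mm across, that stands upright on the column's top beside the catch (chopper x +30, y +153 mm).
- start (a joint): Travel of the start button (m): 0 released, 0.006 fully down; springs back, 5 N fully down.
- lemon: A lemon, about 78x55x56 mm, bystander; origin at its underside.
- salt_shaker: Salt shaker, 44 mm across, 90 mm high, bystander; origin at its foot.
- teaspoon: Teaspoon 130 mm long lying flat, bystander.
- apple_1: Green apple, 75 mm, bystander; origin at its underside.
- mug_cream: Cream mug with a handle, 97 mm high, bystander; origin at its foot.
- tumbler_a: Clear glass tumbler, 81 mm across, 93 mm high, bystander; origin at its foot.
- pepper_mill: Brown wooden pepper mill, 58 mm across, 170 mm high, bystander; origin at its foot.
Mind the look-alikes: they are no part of the job. There is more than one size of the lid; the one meant has the size given above.

How it is judged:
On the way, in this order (a step that is already met when the one before it is completed fails the run):
1. the lid has been turned back and has dropped level into the thread (z of lid in the frame of chopper below 0.11 m and angle between lid's own z axis and vertical below 0.04 rad and not (angle between the x axis of lid and the y axis of chopper, either way round below 0.6 rad)), for 0.1 s.
2. the lid is screwed home against its stop (z of lid in the frame of chopper below 0.1064 m and angle between the x axis of lid and the y axis of chopper, either way round below 0.1 rad and angle between lid's own z axis and vertical below 0.04 rad), for 0.2 s.
3. the safety catch is in behind the tab (all of step 2 and value of joint catch_bolt above 0.018 m), for 0.2 s.
4. the start button is pushed down (value of joint start above 0.0042 m and value of joint catch_bolt above 0.018 m), for 0.03 s.
At the end, for the whole second after the job is handed in: The lid is level and home (within 2 mm of its lowest height and 0.1 rad of its final direction), the catch is in by at least 18 of 22 mm, the start button is released, and the lid is at rest (all of step 3 and value of joint start below 0.002 m and linear speed of lid below 0.02 m/s); the robot touches nothing.
It fails at once if the lid is lifted off the bowl (20 mm above its start) or tipped (z of lid in the frame of chopper above 0.14 m or angle between lid's own z axis and vertical above 0.4 rad).
It fails at once if the start button is pushed before the catch is in (value of joint start above 0.003 m and value of joint catch_bolt below 0.016 m).
It fails at once if a bystander is moved more than 30 mm (distance of any of lemon, salt_shaker, teaspoon, apple_1, mug_cream, tumbler_a, pepper_mill from where it was at the start of the episode above 0.03 m).
It also fails if it takes over 45 s, if anything falls off the work surface, if the arm or the gripper's body presses on something with over 40 N, if the wrist force passes 120 N, or if a joint passes its speed limit or range.

## Working session

There is one attempt and no reset: what is moved stays moved. The work goes in short steps, Python scripts to look and compute and a shell command to move; the robot and the scene stay as the last step left them, time stands still between calls to the robot, and variables do not carry over. Pictures are saved under pics/ and viewed, and the job is handed in when it is done.

```bash
mkdir -p pics; ls; python3 - <<'E'
from workcell import status, imaging, bot
import cv2
s=status.observe();print({k:s[k] for k in s})
for n in("scene","top"):
    f=imaging.grab_frame(n);cv2.imwrite(f"pics/{n}0.png",f["color"][:,:,::-1]);print(n,f["fx"],f["cx"],f["cy"],f["camera_from_world"].round(3).tolist())
    for t in("lid","tab","catch_grip","start_top","chopper","bowl_axis"):
        print(t,[(round(m["conf"],2),[round(float(v)) for v in m["uv"]]) for m in imaging.mark_of(t,n)])
E
```

```text
pics
{'clock': 0.0, 'qpos': array([-1.33518352,  0.52198531, -0.03628661,  1.6000021 ,  0.02123589,
        1.02110185, -0.11282554]), 'qd': array([-0.00024751,  0.00106931,  0.00137108, -0.00013211, -0.00029387,
        0.00033221, -0.00040144]), 'joint_efforts': array([-3.54304193e-04, -9.27092099e+01,  1.97929122e+00, -3.69960880e+01,
        1.77728443e-02,  7.52110442e-03,  8.10458090e-06]), 'position': array([0.18813876, 0.59568293, 0.24974619]), 'tool_rot': array([-3.14048877e+00,  1.30307565e-04,  2.83572769e+00]), 'force': array([0.02837618, 0.63250812, 0.40430613]), 'moment': array([ 0.00182143, -0.04787262, -0.01367832]), 'grip_width': 0.08551754677190761}
scene 449.83400486534686 320.0255773767983 196.61685342663722 [[0.458, -0.889, 0.011, -0.308], [-0.646, -0.342, -0.683, 0.424], [0.61, 0.306, -0.731, 1.263], [0.0, 0.0, 0.0, 1.0]]
lid [(0.93, [320, 204]), (0.69, [214, 198])]
tab [(0.93, [221, 210]), (0.84, [298, 205])]
catch_grip [(0.63, [379, 273]), (0.41, [284, 195])]
start_top [(0.39, [285, 183])]
chopper [(0.93, [320, 224])]
bowl_axis [(0.95, [319, 204])]
top 479.2857304053833 314.54396092698346 193.9414827376929 [[-0.019, -1.0, -0.008, -0.039], [-0.987, 0.02, -0.159, 0.554], [0.159, 0.004, -0.987, 1.264], [0.0, 0.0, 0.0, 1.0]]
lid [(0.7, [179, 233]), (0.69, [325, 195])]
tab [(0.9, [299, 218]), (0.65, [198, 242]), (0.18, [369, 197])]
catch_grip [(0.59, [276, 210])]
start_top [(0.5, [274, 212]), (0.37, [262, 195])]
chopper [(0.7, [323, 200])]
bowl_axis [(0.6, [455, 199]), (0.53, [414, 234])]
```

View pics/scene0.png

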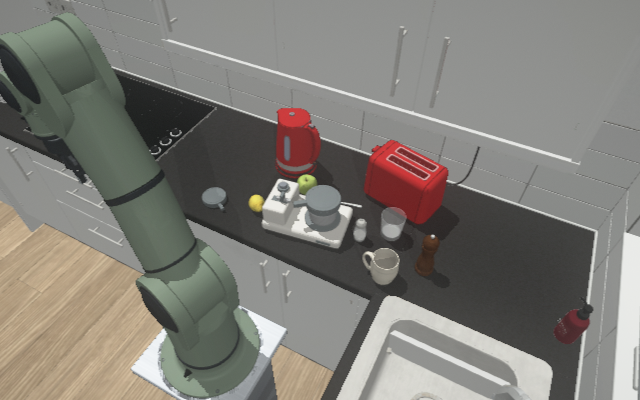

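View pics/top0.png

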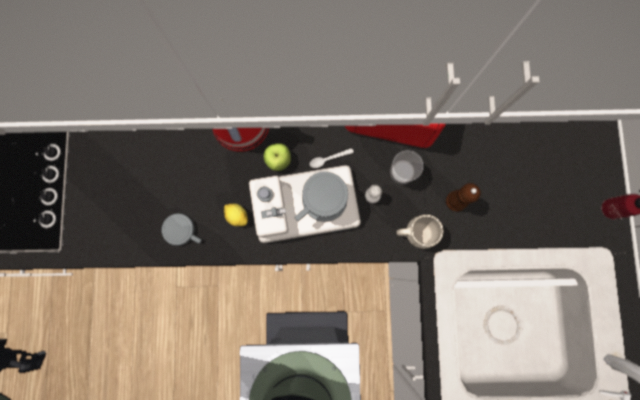

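```bash
cat > h.py <<'E'
from workcell import status, imaging, bot
import cv2, numpy as np
def cloud(f):
    z=f["range_z"];v,u=np.mgrid[0:400,0:640]
    P=np.stack([(u-f["cx"])/f["fx"]*z,(v-f["cy"])/f["fy"]*z,z,np.ones_like(z)],-1)
    W=P@np.linalg.inv(f["camera_from_world"]).T
    W=W[...,:3].copy();W[z==0]=np.nan
    return W
def proj(f,p):
    q=f["camera_from_world"]@np.r_[p,1];return np.array([f["fx"]*q[0]/q[2]+f["cx"],f["fy"]*q[1]/q[2]+f["cy"]])
def ray(f,uv,h):
    Ci=np.linalg.inv(f["camera_from_world"]);d=Ci[:3,:3]@np.array([(uv[0]-f["cx"])/f["fx"],(uv[1]-f["cy"])/f["fy"],1]);o=Ci[:3,3]
    return o+d*(h-o[2])/d[2]
def crop(f,x0,x1,y0,y1,k,name):
    cv2.imwrite("pics/"+name,cv2.resize(f["color"][y0:y1,x0:x1,::-1],None,fx=k,fy=k,interpolation=cv2.INTER_CUBIC))
E
python3 - <<'E'
from h import *
f=imaging.grab_frame("top");crop(f,150,400,130,255,3,"tc.png")
W=cloud(f)
g=imaging.grab_frame("scene");crop(g,190,410,120,290,3,"sc.png");G=cloud(g)
np.savez("c.npz",W=W,G=G)
for n,C in(("top",W),("scene",G)):
    P=C.reshape(-1,3);P=P[~np.isnan(P[:,0])]
    P=P[(P[:,0]>.35)&(P[:,0]<.8)&(abs(P[:,1])<.35)]
    print(n,len(P))
    print(np.histogram(P[:,2],bins=np.arange(0,.24,.01)))
    t=P[(P[:,2]>.142)&(P[:,2]<.158)];print("lidtop",len(t),t.min(0),t.max(0),np.median(t,0))
    t=P[(P[:,2]>.103)&(P[:,2]<.113)];print("col",len(t),t.min(0),t.max(0))
    t=P[(P[:,2]>.040)&(P[:,2]<.048)];print("base",len(t),cv2.minAreaRect(t[:,:2].astype(np.float32)))
E
```

```text
top 99613
(array([10311,   748,   694,   912,  2568,   797,   493,   313,   402,
         358,  1345,   461,   247,   225,  1325,   606,    65,    61,
          12,     0,     0,     0,     0]), array([0.  , 0.01, 0.02, 0.03, 0.04, 0.05, 0.06, 0.07, 0.08, 0.09, 0.1 ,
       0.11, 0.12, 0.13, 0.14, 0.15, 0.16, 0.17, 0.18, 0.19, 0.2 , 0.21,
       0.22, 0.23]))
lidtop 1839 [ 0.47132573 -0.34945199  0.14203451] [0.7153875  0.19439399 0.15776894] [ 0.5395622  -0.07418211  0.14870217]
col 1441 [ 0.43906821 -0.34929972  0.10303206] [0.72607325 0.21424766 0.11297821]
base 2330 ((0.5854003429412842, -0.0697445273399353), (0.5647117495536804, 0.32527822256088257), 87.37519073486328)
scene 57293
(array([6278,  471,  640,  697, 1567,  840,  574,  511,  536,  498,  709,
        435,  340,  360,  692,  594,  265,  365,  577,  507,   88,  100,
        133]), array([0.  , 0.01, 0.02, 0.03, 0.04, 0.05, 0.06, 0.07, 0.08, 0.09, 0.1 ,
       0.11, 0.12, 0.13, 0.14, 0.15, 0.16, 0.17, 0.18, 0.19, 0.2 , 0.21,
       0.22, 0.23]))
lidtop 1172 [ 0.47260906 -0.34983198  0.14201282] [0.79515354 0.21422483 0.15794771] [ 0.55246756 -0.08171452  0.14973952]
col 818 [ 0.43549567 -0.34887067  0.10300355] [0.7928899  0.21028611 0.11299529]
base 1333 ((0.5848315954208374, -0.06948378682136536), (0.577768862247467, 0.3352416455745697), 86.5032958984375)
```

View pics/tc.png

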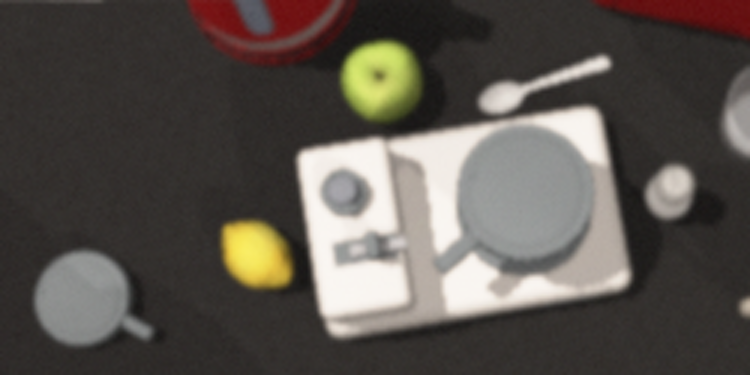

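View pics/sc.png

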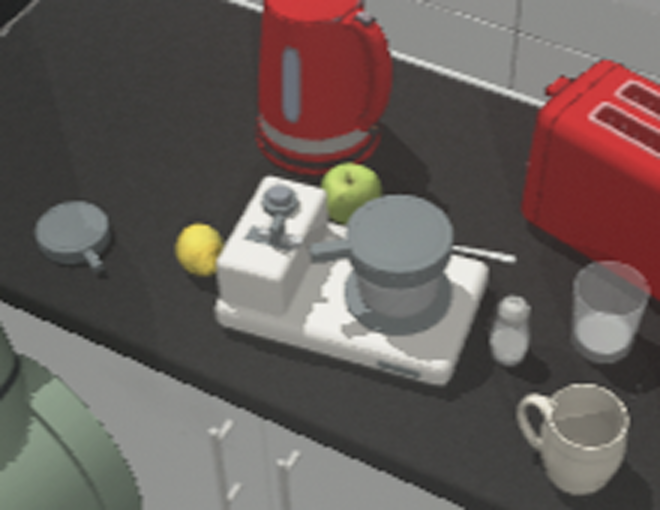

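```bash
python3 - <<'E'
from h import *
from scipy.optimize import least_squares
f=imaging.grab_frame("top");W=cloud(f)
g=imaging.grab_frame("scene");G=cloud(g)
def rect(C,lo,hi,box):
    m=(C[...,2]>lo)&(C[...,2]<hi)&(C[...,0]>.4)&(C[...,0]<.72)&(C[...,1]>-.2)&(C[...,1]<.16)
    n,lab,st,_=cv2.connectedComponentsWithStats(m.astype(np.uint8))
    i=1+np.argmax(st[1:,4]);P=C[lab==i];return P
for nm,C in(("top",W),("scene",G)):
    P=rect(C,.1,.116,0);print(nm,"col",len(P),cv2.minAreaRect(P[:,:2].astype(np.float32)),np.median(P[:,2]))
    P=rect(C,.139,.16,0);print(nm,"lid",len(P),cv2.minEnclosingCircle(P[:,:2].astype(np.float32)),np.median(P,0))
    P=rect(C,.036,.052,0);print(nm,"base",len(P),cv2.minAreaRect(P[:,:2].astype(np.float32)))
for n,ff in(("top",f),("scene",g)):
  for t,h in(("lid",.12),("tab",.1355),("catch_grip",.139),("start_top",.12),("bowl_axis",.12),("chopper",0)):
    print(n,t,[(round(m["conf"],2),ray(ff,m["uv"],h).round(3)[:2].tolist()) for m in imaging.mark_of(t,n)])
E
```

```text
top col 1423 ((0.5166060328483582, 0.07232469320297241), (0.1496238112449646, 0.07984378188848495), 8.420501708984375) 0.10717334643077181
top lid 1744 ((0.5283988118171692, -0.05928345397114754), 0.07853246480226517) [ 0.53485765 -0.07292856  0.14862153]
top base 2533 ((0.530518114566803, -0.024390429258346558), (0.170528382062912, 0.2730976939201355), 8.264240264892578)
scene col 613 ((0.5156969428062439, 0.06779485940933228), (0.14976191520690918, 0.08281556516885757), 7.567938327789307) 0.10856495121802356
scene lid 837 ((0.5262114405632019, -0.06329317390918732), 0.07742509245872498) [ 0.52887622 -0.07883767  0.14965812]
scene base 1310 ((0.5265687704086304, -0.02733941376209259), (0.16972500085830688, 0.27706027030944824), 9.3989896774292)
top lid [(0.88, [0.456, 0.295]), (0.74, [0.487, 0.149]), (0.61, [0.543, -0.08])]
top tab [(0.73, [0.423, 0.243]), (0.59, [0.479, -0.005])]
top catch_grip [(0.51, [0.496, 0.051]), (0.33, [0.628, 0.044])]
top start_top [(0.55, [0.543, 0.076]), (0.55, [0.637, -0.102])]
top bowl_axis [(0.25, [0.499, 0.054])]
top chopper [(0.56, [0.538, -0.076])]
scene lid [(0.79, [0.532, -0.067]), (0.55, [0.385, 0.244]), (0.16, [0.363, -0.35])]
scene tab [(0.88, [0.476, -0.018]), (0.72, [0.361, 0.2]), (0.6, [0.505, 0.053])]
scene catch_grip [(0.66, [0.493, 0.045])]
scene start_top [(0.37, [0.556, 0.085])]
scene bowl_axis [(0.72, [0.522, -0.071])]
scene chopper []
```

```bash
cat >> h.py <<'E'
O=np.array([.538,-.078]);YAW=np.radians(8.4)
ex=np.array([np.cos(YAW),np.sin(YAW)]);ey=np.array([-ex[1],ex[0]])
def toC(p): d=np.asarray(p)[...,:2]-O;return np.stack([d@ex,d@ey],-1)
def toW(x,y): return O+x*ex+y*ey
def wantpose(th,r,z):
    """tool x radially outward at tab angle th; prints world pos and yaw"""
    t=np.radians(th);return np.r_[toW(-r*np.sin(t),r*np.cos(t)),z],98.4+th
def move(pos,yaw):
    "offset rows needed (total) expressed in current tool axes; tilt-corrected"
    from scipy.spatial.transform import Rotation as R
    s=status.observe();Rt=R.from_euler('xyz',s["tool_rot"])
    Rg=R.from_euler('xyz',[np.pi,0,np.radians(yaw)])
    print("t",round(s["clock"],2),"pos",s["position"].round(4),"yaw",np.degrees(s["tool_rot"]).round(2),"F",s["force"].round(1),"w",round(s["grip_width"],4))
    print("  offset mm",(Rt.inv().apply(pos-s["position"])*1e3).round(1),"rot deg",(Rt.inv()*Rg).as_rotvec(degrees=True).round(2), "world d",((pos-s["position"])*1e3).round(1))
E
python3 - <<'E'
from h import *
from scipy.optimize import least_squares
for n in("top","scene"):
    f=imaging.grab_frame(n);C=cloud(f)
    c=toC(C);r=np.hypot(c[...,0],c[...,1]);z=C[...,2]
    m=(z>.146)&(z<.156)&(r<.075)&(f["color"].max(-1)<170)
    cs,_=cv2.findContours(m.astype(np.uint8),cv2.RETR_EXTERNAL,cv2.CHAIN_APPROX_NONE);k=max(cs,key=len)[:,0]
    P=C[k[:,1],k[:,0],:2];s=least_squares(lambda q:np.hypot(*(P-q[:2]).T)-q[2],[*O,.058],loss='soft_l1',f_scale=.002).x
    print(n,"circle",s.round(4), "z",np.median(z[m]))
    m=(z>.12)&(z<.156)&(r>.066)&(r<.1)&(c[...,0]<.02)&(c[...,1]<.1)
    P=C[m];cc=c[m];th=np.degrees(np.arctan2(-cc[:,0],cc[:,1]))
    print("tab n",len(P),"ang",np.median(th),np.percentile(th,[5,95]),"z",np.median(P[:,2]),"rmax",r[m].max())
    m=(z>.112)&(z<.15)&(c[...,1]>.1)&(c[...,1]<.2)&(abs(c[...,0])<.08)
    print(len(z[m]))
    mm=m&(c[...,0]>.012);print(" btn",np.median(c[mm],0),z[mm].max())
    mm=m&(c[...,0]<.005);print(" catch",np.median(c[mm],0),c[mm].min(0),c[mm].max(0),z[mm].max())
    mm=mm&(z>.133);print(" grip",np.median(c[mm],0),c[mm].min(0),c[mm].max(0),len(z[mm]))
p,y=wantpose(35,.080,.25);move(p,y)
E
```

```text
top circle [ 0.5369 -0.076   0.0529] z 0.1494099394586783
tab n 92 ang 30.831965931875207 [25.442971   36.03768714] z 0.14286097027157085 rmax 0.0991584282263384
359
 btn [0.03025166 0.15455647] 0.13357234737985846
 catch [-0.02168666  0.13604109] [-0.06713208  0.10822126] [0.00126614 0.1842333 ] 0.1430636164487693
 grip [-0.02028033  0.13635683] [-0.03263136  0.1310898 ] [-0.00841764  0.14218002] 43
scene circle [ 0.5371 -0.0784  0.0557] z 0.15026894486410336
tab n 66 ang 35.081430951221904 [27.95406441 38.20784886] z 0.14259168654242316 rmax 0.09669980503172573
221
 btn [0.02620379 0.14664896] 0.1370253818433289
 catch [-0.02546052  0.13128897] [-0.07096692  0.10681335] [0.00387393 0.17683746] 0.14197584865770296
 grip [-0.02574877  0.13289287] [-0.03496155  0.12760382] [-0.01137705  0.14015693] 23
t 1.6 pos [0.1882 0.596  0.2503] yaw [180.    -0.   162.48] F [-0.3  0.2  0.9] w 0.0856
  offset mm [-4.666e+02 -4.985e+02  3.000e-01] rot deg [ 0.   -0.   29.08] world d [ 2.949e+02 -6.159e+02 -3.000e-01]
```

```bash
python3 -m handwheel '[{"offset":[-33,-35,0],"rot":[0,0,0],"claw":-0.2},{"offset":[-33,-35,0],"rot":[0,0,0],"claw":-0.2},{"offset":[-33,-35,0],"rot":[0,0,0],"claw":-0.2},{"offset":[-33,-35,0],"rot":[0,0,0],"claw":-0.2},{"offset":[-33,-35,0],"rot":[0,0,0],"claw":-0.2},{"offset":[-33,-35,0],"rot":[0,0,0],"claw":-0.2},{"offset":[-33,-35,0],"rot":[0,0,0],"claw":-0.2},{"offset":[-33,-35,0],"rot":[0,0,0],"claw":-0.2},{"offset":[-33,-35,0],"rot":[0,0,0],"claw":-0.2},{"offset":[-33,-35,0],"rot":[0,0,0],"claw":-0.2},{"offset":[0,0,0],"rot":[0,0,0],"claw":-0.2}]' 20
python3 - <<'E'
from h import *
p,y=wantpose(32,.078,.21);move(p,y)
E
```

```text
clock: 2.7
position: [0.3994, 0.1577, 0.2506]
tool_rot: [-3.141, 0.001, 2.828]
force: [-0.4, 1.8, 0.7]
grip_width: 0.0343
t 2.7 pos [0.3994 0.1577 0.2506] yaw [-1.7997e+02  7.0000e-02  1.6205e+02] F [-0.4  1.8  0.7] w 0.0343
  offset mm [-138.  -140.6   40.9] rot deg [-1.000e-02  8.000e-02  3.165e+01] world d [  88.  -176.3  -40.6]
```

```bash
python3 -m handwheel '[{"offset":[-34,-35,0],"rot":[0,0,0],"claw":-0.2},{"offset":[-34,-35,0],"rot":[0,0,0],"claw":-0.2},{"offset":[-34,-35,0],"rot":[0,0,0],"claw":-0.2},{"offset":[-34,-35,0],"rot":[0,0,0],"claw":-0.2},{"offset":[0,0,0],"rot":[0,0,8],"claw":-0.2},{"offset":[0,0,0],"rot":[0,0,8],"claw":-0.2},{"offset":[0,0,0],"rot":[0,0,8],"claw":-0.2},{"offset":[0,0,0],"rot":[0,0,7.6],"claw":-0.2},{"offset":[0,0,20],"rot":[0,0,0],"claw":-0.2},{"offset":[0,0,20],"rot":[0,0,0],"claw":-0.2},{"offset":[0,0,0],"rot":[0,0,0],"claw":-0.2}]' 20
python3 - <<'E'
from h import *
p,y=wantpose(32,.078,.133);move(p,y)
f=imaging.grab_frame("scene");crop(f,210,370,140,260,5,"s1.png")
f=imaging.grab_frame("top");crop(f,220,380,140,260,5,"t1.png")
E
```

```text
clock: 3.8
position: [0.484, -0.0112, 0.2087]
tool_rot: [-3.139, -0.002, 2.285]
force: [-0.4, -0.6, -0.1]
grip_width: 0.0341
t 3.8 pos [ 0.484  -0.0112  0.2087] yaw [-1.7985e+02 -1.0000e-01  1.3091e+02] F [-0.4 -0.6 -0.1] w 0.0341
  offset mm [-7.9 -2.1 75.7] rot deg [-0.15 -0.1   0.51] world d [  3.4  -7.4 -75.7]
```

View pics/s1.png

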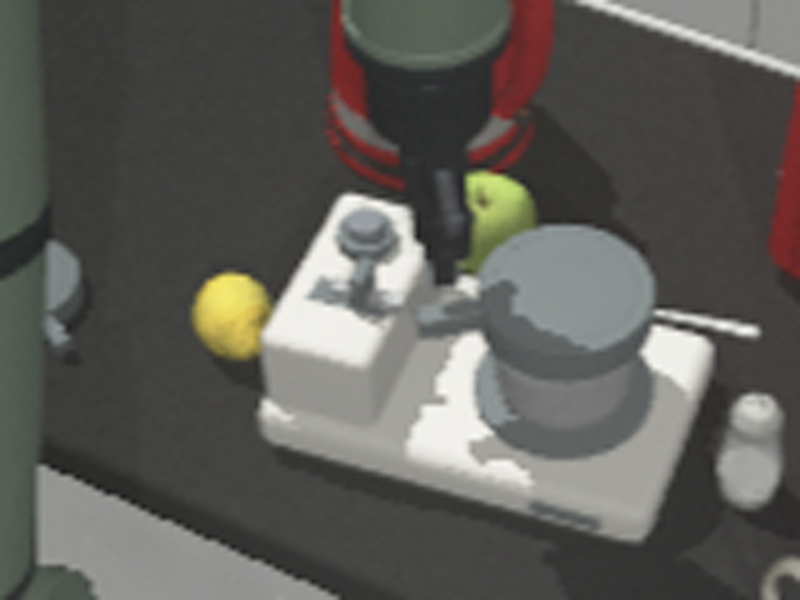

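View pics/t1.png

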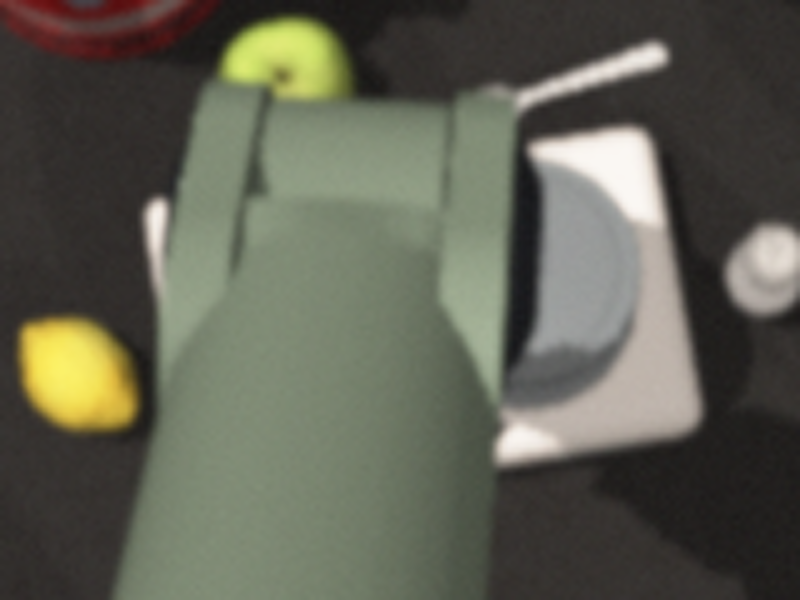

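The gripper is above the tab: in the scene crop, fingers at about (445,230) and tab at (450,315). I'll lower astride the tab.

```bash
python3 -m handwheel '[{"offset":[-8,-2,20],"rot":[0,0,0.5],"claw":-0.2},{"offset":[0,0,15],"rot":[0,0,0],"claw":-0.2},{"offset":[0,0,10],"rot":[0,0,0],"claw":-0.2},{"offset":[0,0,8],"rot":[0,0,0],"claw":-0.2},{"offset":[0,0,5],"rot":[0,0,0],"claw":-0.2},{"offset":[0,0,0],"rot":[0,0,0],"claw":-0.2}]' 20
python3 - <<'E'
from h import *
p,y=wantpose(32,.078,.133);move(p,y)
f=imaging.grab_frame("scene");crop(f,210,370,140,260,5,"s2.png")
E
```

```text
clock: 4.5
position: [0.4887, -0.0189, 0.1522]
tool_rot: [-3.141, -0.0, 2.276]
force: [-0.2, 0.4, -0.6]
grip_width: 0.0342
t 4.5 pos [ 0.4887 -0.0189  0.1522] yaw [-1.7999e+02 -1.0000e-02  1.3038e+02] F [-0.2  0.4 -0.6] w 0.0342
  offset mm [ 1.  -0.8 19.2] rot deg [-0.01 -0.01 -0.02] world d [ -1.3   0.3 -19.2]
```

View pics/s2.png

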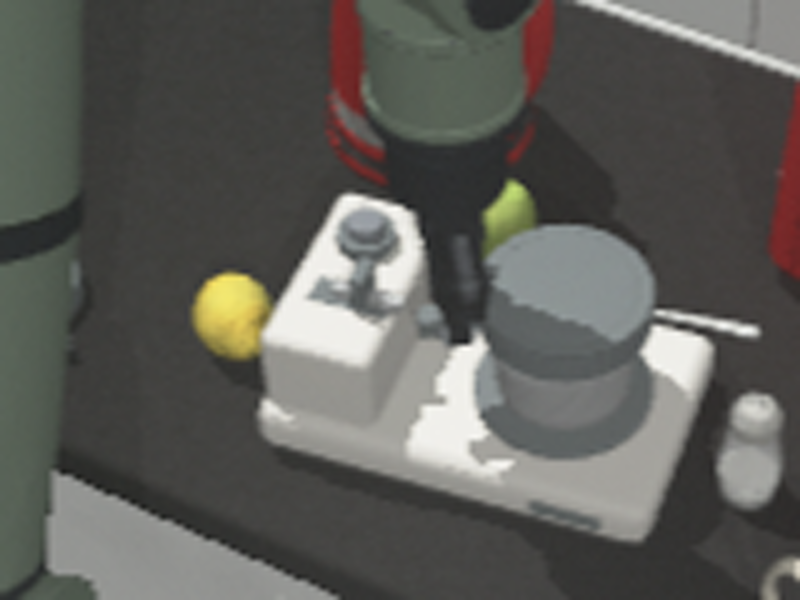

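```bash
python3 -m handwheel '[{"offset":[1,-1,10],"rot":[0,0,0],"claw":-0.2},{"offset":[0,0,9],"rot":[0,0,0],"claw":-0.2},{"offset":[-0.2,-5.4,0],"rot":[0,0,-4],"claw":-0.2},{"offset":[-0.2,-5.4,0],"rot":[0,0,-4],"claw":-0.2},{"offset":[-0.2,-5.4,0],"rot":[0,0,-4],"claw":-0.2},{"offset":[-0.2,-5.4,0],"rot":[0,0,-4],"claw":-0.2},{"offset":[-0.2,-5.4,0],"rot":[0,0,-4],"claw":-0.2},{"offset":[0,0,0],"rot":[0,0,0],"claw":-0.2}]' 20
python3 - <<'E'
from h import *
p,y=wantpose(52,.078,.133);move(p,y)
f=imaging.grab_frame("scene");crop(f,210,370,140,260,5,"s3.png")
E
```

```text
clock: 5.35
position: [0.4698, -0.0401, 0.1328]
tool_rot: [-3.141, -0.001, 2.625]
force: [-0.1, 0.2, -0.3]
grip_width: 0.0346
t 5.35 pos [ 0.4698 -0.0401  0.1328] yaw [-1.7999e+02 -3.0000e-02  1.5040e+02] F [-0.1  0.2 -0.3] w 0.0346
  offset mm [-0.   0.7 -0.2] rot deg [-0.01 -0.03  0.  ] world d [0.4 0.6 0.2]
```

View pics/s3.png

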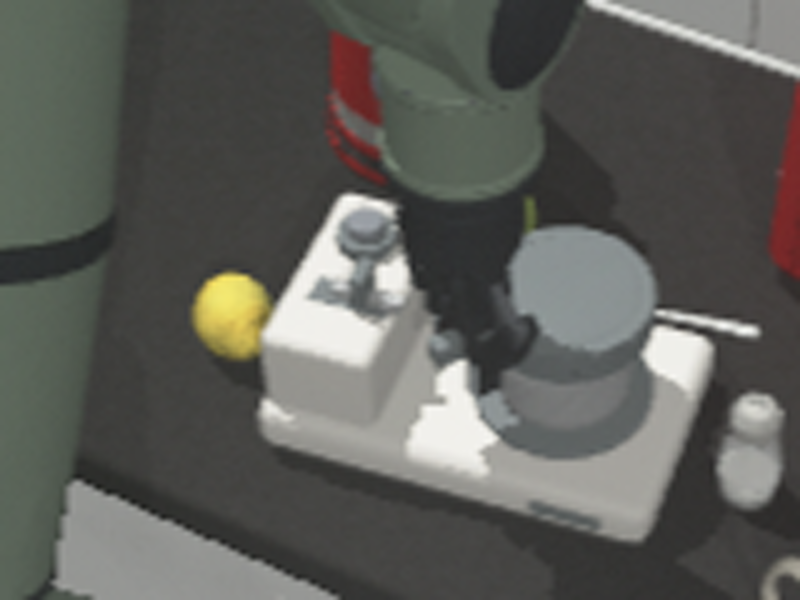

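```bash
python3 -m handwheel '[{"offset":[-0.2,-5.4,0],"rot":[0,0,-4],"claw":-0.2},{"offset":[-0.2,-5.4,0],"rot":[0,0,-4],"claw":-0.2},{"offset":[-0.2,-5.4,0],"rot":[0,0,-4],"claw":-0.2},{"offset":[-0.2,-5.4,0],"rot":[0,0,-4],"claw":-0.2},{"offset":[-0.2,-5.4,0],"rot":[0,0,-4],"claw":-0.2},{"offset":[-0.2,-5.4,0],"rot":[0,0,-4],"claw":-0.2},{"offset":[-0.2,-5.4,0],"rot":[0,0,-4],"claw":-0.2},{"offset":[-0.2,-5.4,0],"rot":[0,0,-4],"claw":-0.2},{"offset":[-0.2,-5.4,0],"rot":[0,0,-4],"claw":-0.2},{"offset":[0,0,0],"rot":[0,0,0],"claw":-0.2},{"offset":[0,2,0],"rot":[0,0,0],"claw":-0.2},{"offset":[0,0,0],"rot":[0,0,0],"claw":-0.2}]' 20
cat >> h.py <<'E'
def lidz(f):
    C=cloud(f);c=toC(C);r=np.hypot(c[...,0],c[...,1]);z=C[...,2]
    m=(r<.045)&(z>.11)&(z<.165);print("lid top z",np.median(z[m]).round(4),m.sum())
    P=C[m];A=np.c_[P[:,:2]-O,np.ones(len(P))]
    k=np.abs(P[:,2]-np.median(P[:,2]))<.006
    print(" tilt",np.linalg.lstsq(A[k],P[k,2],rcond=None)[0][:2].round(3))
E
python3 - <<'E'
from h import *
p,y=wantpose(88,.078,.133);move(p,y)
f=imaging.grab_frame("scene");lidz(f);crop(f,210,370,140,260,5,"s4.png")
f=imaging.grab_frame("top");lidz(f);crop(f,220,380,140,260,5,"t4.png")
E
```

```text
clock: 6.6
position: [0.4604, -0.0838, 0.1332]
tool_rot: [3.141, -0.0, -3.032]
force: [0.3, -0.4, -0.1]
grip_width: 0.0336
t 6.6 pos [ 0.4604 -0.0838  0.1332] yaw [ 1.7999e+02 -1.0000e-02 -1.7372e+02] F [ 0.3 -0.4 -0.1] w 0.0336
  offset mm [ 0.3 -2.9  0.2] rot deg [ 0.01 -0.01 -0.12] world d [ 0.  -2.9 -0.2]
lid top z 0.1394 107
 tilt [0.    0.031]
lid top z 0.138 66
 tilt [-0.242 -0.006]
```

View pics/s4.png

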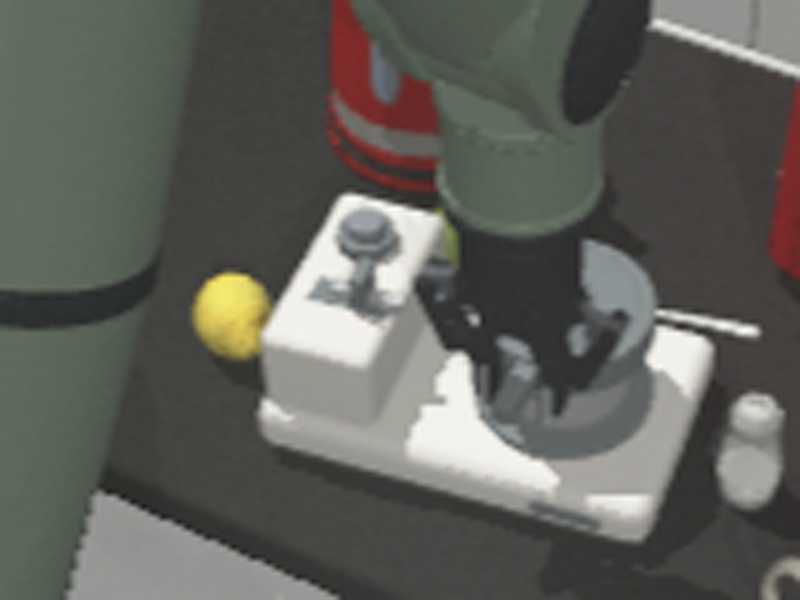

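Lid top dropped from 150 mm to 139 mm, so it is in the thread, with the tab between the fingers at crop (520,385). Now clockwise, following it down.

```bash
python3 -m handwheel '[{"offset":[0,0,6],"rot":[0,0,0],"claw":-0.2},{"offset":[0,0,6],"rot":[0,0,0],"claw":-0.2},{"offset":[-0.2,5.4,0],"rot":[0,0,4],"claw":-0.2},{"offset":[-0.2,5.4,0],"rot":[0,0,4],"claw":-0.2},{"offset":[-0.2,5.4,0],"rot":[0,0,4],"claw":-0.2},{"offset":[-0.2,5.4,0],"rot":[0,0,4],"claw":-0.2},{"offset":[-0.2,5.4,0],"rot":[0,0,4],"claw":-0.2},{"offset":[-0.2,5.4,0],"rot":[0,0,4],"claw":-0.2},{"offset":[-0.2,5.4,0],"rot":[0,0,4],"claw":-0.2},{"offset":[-0.2,5.4,0],"rot":[0,0,4],"claw":-0.2},{"offset":[-0.2,5.4,0],"rot":[0,0,4],"claw":-0.2},{"offset":[0,0,0],"rot":[0,0,0],"claw":-0.2}]' 20
python3 - <<'E'
from h import *
p,y=wantpose(50,.078,.121);move(p,y)
f=imaging.grab_frame("scene");lidz(f);crop(f,210,370,140,260,5,"s5.png")
E
```

```text
clock: 7.9
position: [0.4702, -0.0371, 0.1208]
tool_rot: [-3.141, -0.0, 2.624]
force: [0.1, -0.4, 0.6]
grip_width: 0.0339
t 7.9 pos [ 0.4702 -0.0371  0.1208] yaw [-1.7997e+02 -2.0000e-02  1.5034e+02] F [ 0.1 -0.4  0.6] w 0.0339
  offset mm [-1.2  0.6 -0.2] rot deg [-0.03 -0.02  1.94] world d [ 1.3 -0.   0.2]
lid top z 0.1386 413
 tilt [-0.     0.004]
```

View pics/s5.png

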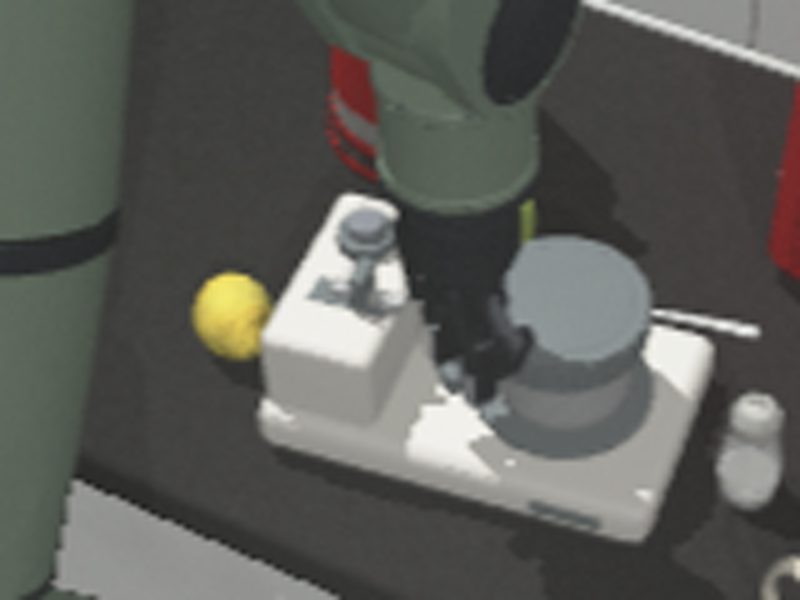

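```bash
python3 -m handwheel '[{"offset":[-0.4,5.4,0],"rot":[0,0,4],"claw":-0.2},{"offset":[-0.4,5.4,0],"rot":[0,0,4],"claw":-0.2},{"offset":[-0.4,5.4,1],"rot":[0,0,4],"claw":-0.2},{"offset":[-0.2,5.4,0],"rot":[0,0,4],"claw":-0.2},{"offset":[-0.2,5.4,0],"rot":[0,0,4],"claw":-0.2},{"offset":[-0.2,5.4,1],"rot":[0,0,4],"claw":-0.2},{"offset":[-0.2,5.4,0],"rot":[0,0,4],"claw":-0.2},{"offset":[-0.2,5.4,0],"rot":[0,0,4],"claw":-0.2},{"offset":[-0.2,5.4,1],"rot":[0,0,4],"claw":-0.2},{"offset":[-0.2,5.4,0],"rot":[0,0,4],"claw":-0.2},{"offset":[-0.2,5.4,0],"rot":[0,0,4],"claw":-0.2},{"offset":[0,0,0],"rot":[0,0,0],"claw":-0.2}]' 20
python3 - <<'E'
from h import *
p,y=wantpose(8,.078,.118);move(p,y)
f=imaging.grab_frame("scene");lidz(f);crop(f,210,370,140,260,5,"s6.png")
E
```

```text
clock: 9.15
position: [0.5164, -0.0022, 0.118]
tool_rot: [-3.141, 0.0, 1.857]
force: [0.1, -0.6, 0.4]
grip_width: 0.0342
t 9.15 pos [ 0.5164 -0.0022  0.118 ] yaw [-1.7998e+02  2.0000e-02  1.0641e+02] F [ 0.1 -0.6  0.4] w 0.0342
  offset mm [-0.8 -0.7 -0. ] rot deg [-0.02  0.02  0.01] world d [-0.4 -1.   0. ]
lid top z 0.1355 450
 tilt [0.01  0.004]
```

View pics/s6.png

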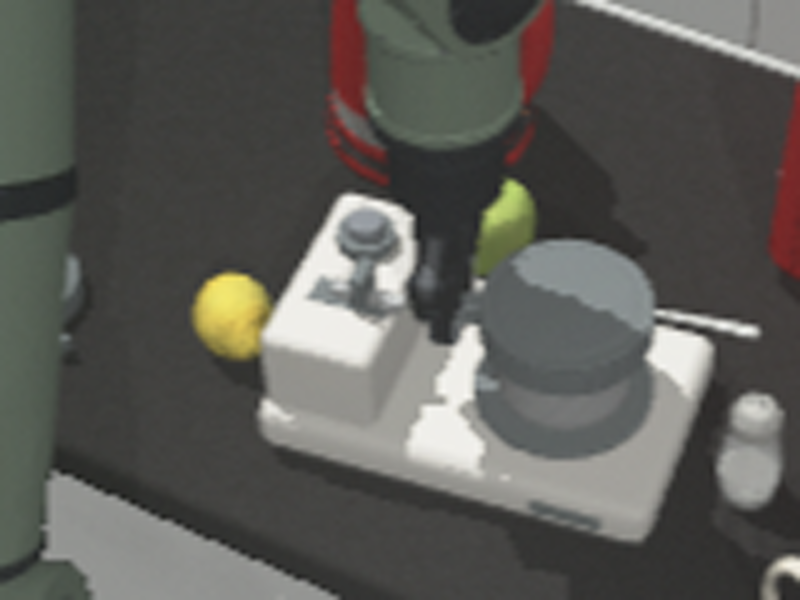

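```bash
python3 -m handwheel '[{"offset":[-0.4,5.4,0],"rot":[0,0,4],"claw":-0.2},{"offset":[-0.4,5.4,0],"rot":[0,0,4],"claw":-0.2},{"offset":[-0.2,3,0],"rot":[0,0,2],"claw":-0.2},{"offset":[-0.2,2.7,0],"rot":[0,0,2],"claw":-0.2},{"offset":[0,2,0],"rot":[0,0,1],"claw":-0.2},{"offset":[0,0,0],"rot":[0,0,0],"claw":-0.2}]' 20
python3 - <<'E'
from h import *
p,y=wantpose(-5,.078,.118);move(p,y)
f=imaging.grab_frame("scene");lidz(f)
E
```

```text
clock: 9.8
position: [0.5345, 0.0004, 0.1182]
tool_rot: [-3.141, -0.0, 1.63]
force: [-1.0, -0.0, 0.5]
grip_width: 0.0343
t 9.8 pos [5.345e-01 4.000e-04 1.182e-01] yaw [-179.97   -0.     93.41] F [-1.  -0.   0.5] w 0.0343
  offset mm [-0.5 -1.1  0.2] rot deg [-0.03 -0.    0.01] world d [-1.1 -0.6 -0.2]
lid top z 0.1359 434
 tilt [-0.004 -0.008]
```

```bash
python3 -m handwheel '[{"offset":[0,2,0],"rot":[0,0,1],"claw":-0.2},{"offset":[0,0,0],"rot":[0,0,0],"claw":-0.2}]' 20
python3 -m handwheel '[{"offset":[0,2,0],"rot":[0,0,0],"claw":-0.2},{"offset":[0,0,0],"rot":[0,0,0],"claw":-0.2}]' 20
python3 -m handwheel '[{"offset":[0,2,0],"rot":[0,0,0],"claw":-0.2},{"offset":[0,0,0],"rot":[0,0,0],"claw":-0.2}]' 20
```

```text
clock: 10.05
position: [0.5359, 0.0006, 0.1181]
tool_rot: [-3.14, -0.0, 1.612]
force: [-4.3, 2.8, 0.2]
grip_width: 0.0342
clock: 10.25
position: [0.5366, 0.0008, 0.1177]
tool_rot: [-3.137, -0.001, 1.612]
force: [-11.4, 2.5, 1.4]
grip_width: 0.0344
clock: 10.45
position: [0.5372, 0.0009, 0.1172]
tool_rot: [-3.134, -0.001, 1.612]
force: [-19.8, 2.8, 2.9]
grip_width: 0.0341
```

Force climbs with no travel, so the lid is against its stop. Back off, lift and verify.

```bash
python3 -m handwheel '[{"offset":[0,-8,0],"rot":[0,0,0],"claw":-0.2},{"offset":[0,-4,0],"rot":[0,0,0],"claw":-0.2},{"offset":[0,0,0],"rot":[0,0,0],"claw":-0.2},{"offset":[0,0,-30],"rot":[0,0,0],"claw":-0.2},{"offset":[0,0,-50],"rot":[0,0,0],"claw":-1},{"offset":[0,0,-20],"rot":[0,0,0],"claw":-1},{"offset":[0,0,0],"rot":[0,0,0],"claw":-1}]' 20
python3 - <<'E'
from h import *
f=imaging.grab_frame("scene");lidz(f);crop(f,210,370,140,260,5,"s7.png")
C=cloud(f);c=toC(C);r=np.hypot(c[...,0],c[...,1]);z=C[...,2]
m=(z>.112)&(z<.132)&(r>.066)&(r<.1)&(abs(c[...,0])<.04)
th=np.degrees(np.arctan2(-c[m][:,0],c[m][:,1]));print("tab",m.sum(),np.median(th),np.percentile(th,[5,95]),np.median(z[m]))
m=(z>.133)&(z<.15)&(c[...,1]>.11)&(c[...,1]<.16)&(c[...,0]<.01)&(c[...,0]>-.05)
print("grip",np.median(c[m],0),c[m].min(0),c[m].max(0),z[m].max(),m.sum())
E
```

```text
clock: 11.15
position: [0.5303, 0.0001, 0.2213]
tool_rot: [3.136, -0.001, 1.612]
force: [-0.4, -0.4, -0.7]
grip_width: -0.0002
lid top z 0.1354 437
 tilt [ 0.002 -0.002]
tab 54 3.184600874268128 [-5.47331693  6.42145511] 0.12599493747235424
grip [-0.02267785  0.13300046] [-0.03362993  0.12787183] [-0.00704073  0.1392058 ] 0.14445971454087703 22
```

View pics/s7.png

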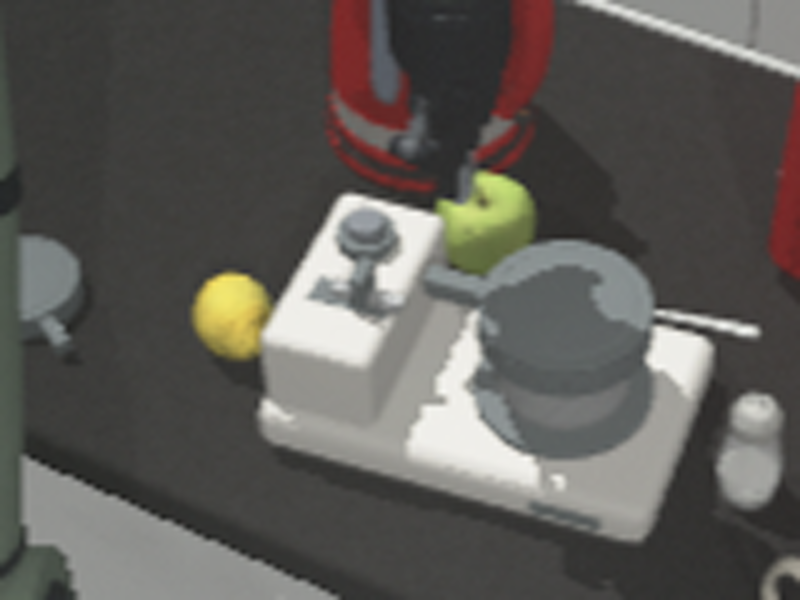

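```bash
python3 - <<'E'
from h import *
p=np.r_[toW(-.022,.158),.185];move(p,98.4)
E
```

```text
t 11.2 pos [5.296e-01 4.000e-04 2.196e-01] yaw [ 1.7982e+02 -3.0000e-02  9.2400e+01] F [-0.5 -0.  -0.5] w -0.0003
  offset mm [ 76.2 -33.4  34.5] rot deg [ 0.18 -0.02 -6.01] world d [-36.4  74.7 -34.6]
```

```bash
python3 -m handwheel '[{"offset":[38,-17,0],"rot":[0,0,0],"claw":-1},{"offset":[38,-16.5,0],"rot":[0,0,0],"claw":-1},{"offset":[0,0,17],"rot":[0.2,0,-6],"claw":-1},{"offset":[0,0,17],"rot":[0,0,0],"claw":-1},{"offset":[0,0,0],"rot":[0,0,0],"claw":-1}]' 20
python3 - <<'E'
from h import *
p=np.r_[toW(-.022,.158),.141];move(p,98.4)
f=imaging.grab_frame("scene");crop(f,210,370,140,260,5,"s8.png")
E
```

```text
clock: 11.7
position: [0.4908, 0.0748, 0.1822]
tool_rot: [-3.135, 0.001, 1.717]
force: [-0.8, 0.0, 0.9]
grip_width: 0.0003
t 11.7 pos [0.4908 0.0748 0.1822] yaw [-1.7961e+02  4.0000e-02  9.8400e+01] F [-0.8  0.   0.9] w 0.0003
  offset mm [ 0.   2.7 41.2] rot deg [-0.39  0.04  0.  ] world d [  2.3   0.3 -41.2]
```

View pics/s8.png

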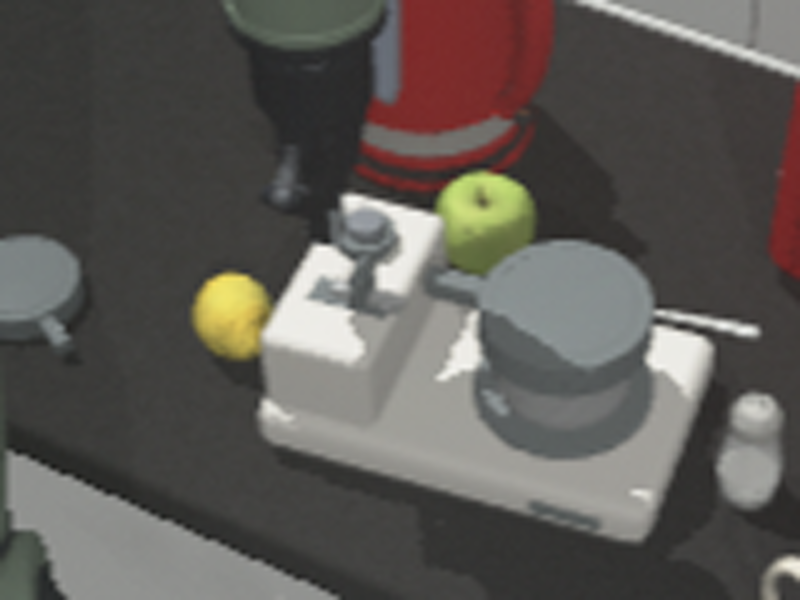

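```bash
python3 -m handwheel '[{"offset":[0,1,20],"rot":[-0.4,0,0],"claw":-1},{"offset":[0,0,12],"rot":[0,0,0],"claw":-1},{"offset":[0,0,7],"rot":[0,0,0],"claw":-1},{"offset":[0,0,0],"rot":[0,0,0],"claw":-1}]' 20
python3 - <<'E'
from h import *
p=np.r_[toW(-.022,.150),.141];move(p,98.4)
f=imaging.grab_frame("scene");crop(f,210,370,140,260,5,"s9.png")
E
```

```text
clock: 12.15
position: [0.4927, 0.0745, 0.1448]
tool_rot: [3.139, 0.0, 1.716]
force: [-0.1, 0.0, 0.1]
grip_width: -0.0002
t 12.15 pos [0.4927 0.0745 0.1448] yaw [1.7987e+02 1.0000e-02 9.8340e+01] F [-0.1  0.   0.1] w -0.0002
  offset mm [-7.5  0.5  3.8] rot deg [ 0.13  0.01 -0.06] world d [ 1.6 -7.3 -3.8]
```

View pics/s9.png

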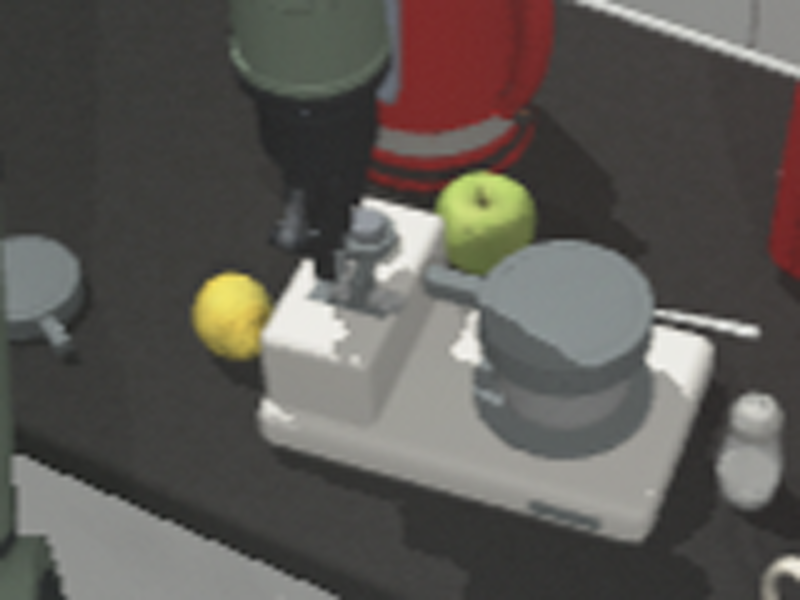

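```bash
python3 -m handwheel '[{"offset":[-4,0.5,3],"rot":[0,0,0],"claw":-1},{"offset":[-4,0,0],"rot":[0,0,0],"claw":-1},{"offset":[-3,0,0],"rot":[0,0,0],"claw":-1},{"offset":[-3,0,0],"rot":[0,0,0],"claw":-1},{"offset":[-3,0,0],"rot":[0,0,0],"claw":-1},{"offset":[-3,0,0],"rot":[0,0,0],"claw":-1},{"offset":[-3,0,0],"rot":[0,0,0],"claw":-1},{"offset":[-2,0,0],"rot":[0,0,0],"claw":-1},{"offset":[0,0,0],"rot":[0,0,0],"claw":-1}]' 20
python3 -m handwheel '[{"offset":[-2,0,0],"rot":[0,0,0],"claw":-1},{"offset":[-2,0,0],"rot":[0,0,0],"claw":-1},{"offset":[0,0,0],"rot":[0,0,0],"claw":-1}]' 20
python3 - <<'E'
from h import *
p=np.r_[toW(-.022,.128),.141];move(p,98.4)
E
```

```text
clock: 13.1
position: [0.497, 0.0498, 0.1423]
tool_rot: [3.138, -0.0, 1.717]
force: [0.3, -0.8, 1.0]
grip_width: -0.0001
clock: 13.4
position: [0.4974, 0.0472, 0.1423]
tool_rot: [3.139, -0.002, 1.718]
force: [-1.9, 8.3, 3.6]
grip_width: -0.0001
t 13.4 pos [0.4974 0.0472 0.1423] yaw [ 1.7983e+02 -9.0000e-02  9.8430e+01] F [-1.9  8.3  3.6] w -0.0001
  offset mm [-1.8 -0.1  1.3] rot deg [ 0.17 -0.09  0.03] world d [ 0.1 -1.8 -1.3]
```

```bash
python3 -m handwheel '[{"offset":[-2,0,0],"rot":[0,0,0],"claw":-1},{"offset":[0,0,0],"rot":[0,0,0],"claw":-1}]' 20
python3 -m handwheel '[{"offset":[6,0,0],"rot":[0,0,0],"claw":-1},{"offset":[6,0,0],"rot":[0,0,0],"claw":-1},{"offset":[0,0,-30],"rot":[0,0,0],"claw":-1},{"offset":[0,0,-20],"rot":[0,0,0],"claw":-1},{"offset":[0,0,0],"rot":[0,0,0],"claw":-1}]' 20
python3 - <<'E'
from h import *
f=imaging.grab_frame("scene");lidz(f);crop(f,210,370,140,260,5,"s10.png")
C=cloud(f);c=toC(C);z=C[...,2]
m=(z>.133)&(z<.15)&(c[...,1]>.09)&(c[...,1]<.16)&(c[...,0]<.01)&(c[...,0]>-.05)
print("grip",np.median(c[m],0),c[m].min(0),c[m].max(0),z[m].max(),m.sum())
m=(z>.115)&(z<.145)&(c[...,1]>.13)&(c[...,1]<.18)&(c[...,0]<.055)&(c[...,0]>.01)
print("btn",np.median(c[m],0),c[m].min(0),c[m].max(0),np.percentile(z[m],[50,90]),m.sum())
p=np.r_[toW(.030,.153),.180];move(p,98.4)
E
```

```text
clock: 13.6
position: [0.4975, 0.047, 0.1424]
tool_rot: [3.139, -0.004, 1.719]
force: [-4.7, 19.3, 7.1]
grip_width: 0.0
clock: 14.1
position: [0.497, 0.0561, 0.1942]
tool_rot: [3.135, -0.0, 1.717]
force: [0.1, -0.0, 0.3]
grip_width: -0.0001
lid top z 0.1355 442
 tilt [ 0.008 -0.003]
grip [-0.02005023  0.11002806] [-0.03483126  0.10594093] [-0.01163782  0.11875362] 0.14422034163027875 25
btn [0.02147891 0.14344599] [0.01045003 0.13122006] [0.05387539 0.16849073] [0.12127717 0.13153737] 61
t 14.15 pos [0.4964 0.0563 0.193 ] yaw [ 1.797e+02 -2.000e-02  9.839e+01] F [ 0.2  0.4 -0.5] w -0.0001
  offset mm [14.1 51.4 13.3] rot deg [ 0.3  -0.02 -0.01] world d [ 48.9  21.5 -13. ]
```

View pics/s10.png

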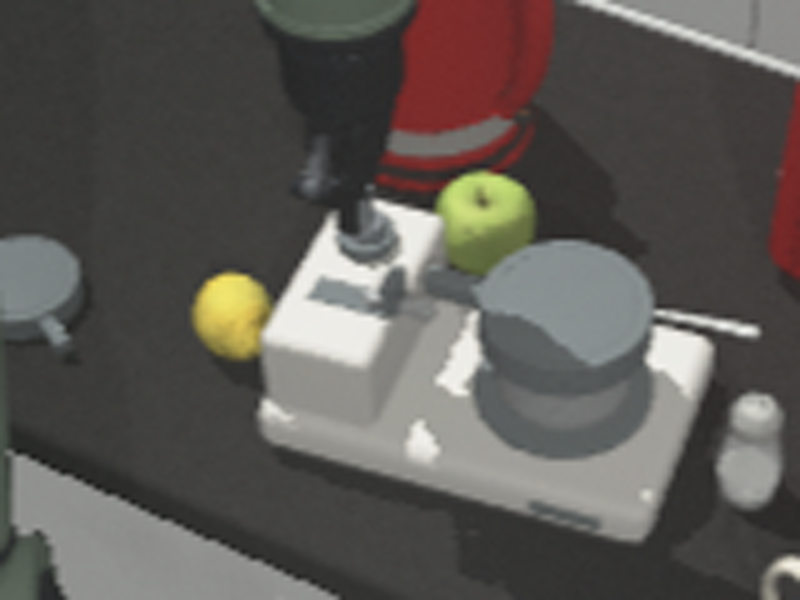

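The catch is in: the grip moved about 22 mm and met a hard stop, and the tongue shows beside the tab at crop (410,310). Next is the button.

```bash
python3 -m handwheel '[{"offset":[7,26,0],"rot":[0.3,0,0],"claw":-1},{"offset":[7,26,0],"rot":[0,0,0],"claw":-1},{"offset":[0,0,13],"rot":[0,0,0],"claw":-1},{"offset":[0,0,15],"rot":[0,0,0],"claw":-1},{"offset":[0,0,0],"rot":[0,0,0],"claw":-1}]' 20
python3 - <<'E'
from h import *
p=np.r_[toW(.030,.153),.151];move(p,98.4)
f=imaging.grab_frame("scene");crop(f,210,370,140,260,5,"s11.png")
E
```

```text
clock: 14.65
position: [0.5438, 0.0771, 0.1619]
tool_rot: [-3.136, 0.001, 1.717]
force: [-1.2, -0.3, 0.1]
grip_width: -0.0001
t 14.65 pos [0.5438 0.0771 0.1619] yaw [-1.7967e+02  4.0000e-02  9.8360e+01] F [-1.2 -0.3  0.1] w -0.0001
  offset mm [ 0.4  1.6 10.9] rot deg [-0.33  0.04 -0.04] world d [  1.5   0.6 -10.9]
```

View pics/s11.png

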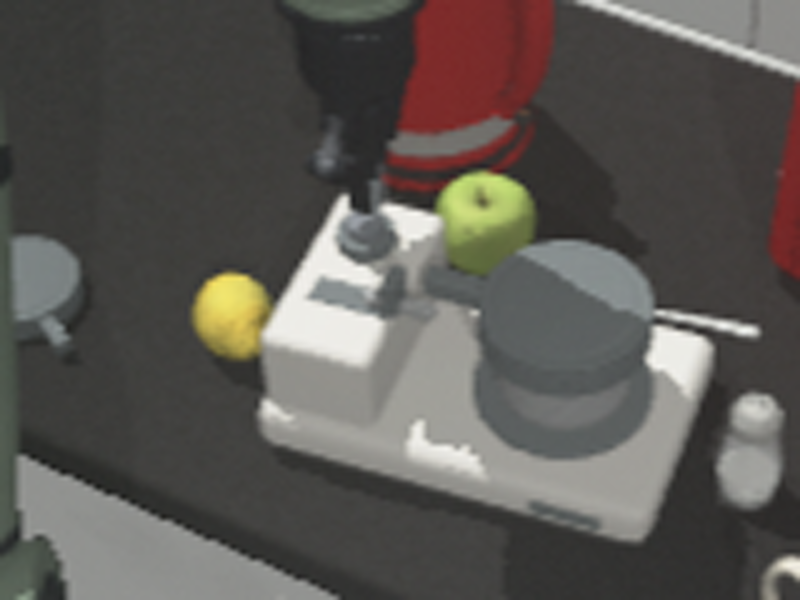

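```bash
python3 -m handwheel '[{"offset":[0,1,6],"rot":[0,0,0],"claw":-1},{"offset":[0,0,4],"rot":[0,0,0],"claw":-1},{"offset":[0,0,0],"rot":[0,0,0],"claw":-1}]' 20
python3 -m handwheel '[{"offset":[0,0,3],"rot":[0,0,0],"claw":-1},{"offset":[0,0,0],"rot":[0,0,0],"claw":-1}]' 20
python3 -m handwheel '[{"offset":[0,0,2],"rot":[0,0,0],"claw":-1},{"offset":[0,0,0],"rot":[0,0,0],"claw":-1}]' 20
python3 -m handwheel '[{"offset":[0,0,2],"rot":[0,0,0],"claw":-1},{"offset":[0,0,0],"rot":[0,0,0],"claw":-1}]' 20
```

```text
clock: 15.0
position: [0.5462, 0.0776, 0.154]
tool_rot: [-3.139, -0.0, 1.717]
force: [0.4, -0.1, -0.1]
grip_width: -0.0004
clock: 15.2
position: [0.5463, 0.0777, 0.1512]
tool_rot: [-3.14, -0.0, 1.717]
force: [-0.1, -0.3, 0.0]
grip_width: -0.0004
clock: 15.4
position: [0.5463, 0.0777, 0.1492]
tool_rot: [-3.14, -0.0, 1.717]
force: [0.2, 1.3, 0.7]
grip_width: -0.0002
clock: 15.6
position: [0.5464, 0.0777, 0.1473]
tool_rot: [-3.14, -0.0, 1.717]
force: [0.3, -0.3, 2.7]
grip_width: -0.0001
```

```bash
python3 -m handwheel '[{"offset":[0,0,2],"rot":[0,0,0],"claw":-1},{"offset":[0,0,0],"rot":[0,0,0],"claw":-1}]' 20
python3 -m handwheel '[{"offset":[0,0,2],"rot":[0,0,0],"claw":-1},{"offset":[0,0,0],"rot":[0,0,0],"claw":-1}]' 20
python3 -m handwheel '[{"offset":[0,0,2],"rot":[0,0,0],"claw":-1},{"offset":[0,0,0],"rot":[0,0,0],"claw":-1}]' 20
```

```text
clock: 15.8
position: [0.5464, 0.0777, 0.1452]
tool_rot: [-3.14, -0.0, 1.717]
force: [-0.6, 0.0, 2.8]
grip_width: 0.0002
clock: 16.0
position: [0.5464, 0.0776, 0.1432]
tool_rot: [-3.14, -0.0, 1.717]
force: [-0.3, 0.3, 5.8]
grip_width: -0.0001
clock: 16.2
position: [0.5466, 0.0776, 0.1426]
tool_rot: [-3.141, -0.001, 1.717]
force: [-8.3, 0.1, 30.8]
grip_width: 0.0001
```

Hard stop after about 6 mm and spring force passed, so the button is fully down. Release and check.

```bash
python3 -m handwheel '[{"offset":[0,0,-10],"rot":[0,0,0],"claw":-1},{"offset":[0,0,-40],"rot":[0,0,0],"claw":-1},{"offset":[0,0,-45],"rot":[0,0,0],"claw":-1},{"offset":[0,-20,-20],"rot":[0,0,0],"claw":-1},{"offset":[0,-30,0],"rot":[0,0,0],"claw":-1},{"offset":[0,-30,0],"rot":[0,0,0],"claw":-1},{"offset":[0,0,0],"rot":[0,0,0],"claw":-1},{"offset":[0,0,0],"rot":[0,0,0],"claw":-1}]' 20
python3 - <<'E'
from h import *
f=imaging.grab_frame("scene");lidz(f);crop(f,210,370,140,260,5,"s12.png")
C=cloud(f);c=toC(C);z=C[...,2]
m=(z>.133)&(z<.15)&(c[...,1]>.09)&(c[...,1]<.16)&(c[...,0]<.01)&(c[...,0]>-.05)
print("grip",np.median(c[m],0),m.sum())
m=(z>.115)&(z<.145)&(c[...,1]>.13)&(c[...,1]<.18)&(c[...,0]<.055)&(c[...,0]>.01)
print("btn z",np.percentile(z[m],[50,90]),m.sum())
r=np.hypot(c[...,0],c[...,1]);m=(z>.112)&(z<.132)&(r>.066)&(r<.096)&(abs(c[...,0])<.04)
print("tab",np.median(np.degrees(np.arctan2(-c[m][:,0],c[m][:,1]))))
print(status.observe()["force"])
E
```

```text
clock: 17.0
position: [0.4673, 0.0663, 0.2567]
tool_rot: [-3.14, -0.001, 1.718]
force: [0.7, 0.4, -0.7]
grip_width: 0.0002
lid top z 0.1356 444
 tilt [0.008 0.006]
grip [-0.02054099  0.10924486] 27
btn z [0.12274546 0.13121095] 92
tab 3.3871104396860394
[-0.09662121  0.2672546  -0.18619637]
```

View pics/s12.png

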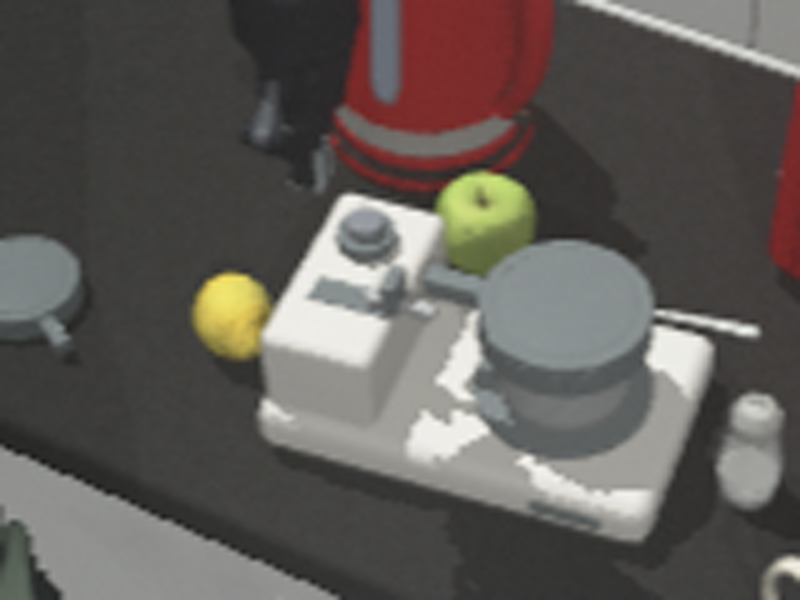

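```bash
python3 -c "from workcell import bot; print(bot.job_done())"
```

```text
the job is handed in; nothing more can be done
None
```

I handed the job in at about 17 s with every step done in order. No verdict is reported, so the outcome rests on my own checks.

- **Lid:** I straddled the tab with the half-open fingers and pushed it anticlockwise. The lid's top dropped from 150 to 139 mm. I then screwed it clockwise until the force rose to about 20 N with no further travel. The last check put its top at 135.5 mm and level, as expected for home. The tab read about 3° off its final direction (limit 5.7°). That reading may lean towards the side the camera sees, since the lid was hard against its stop.
- **Catch:** I pushed it with closed fingers to a hard stop. The grip moved about 22–24 mm by camera, and the tongue shows beside the tab.
- **Start button:** I pressed it about 6 mm past the spring force to a hard stop, then let go. Its top read about 131 mm afterwards, the same as before the press.
- **Worktop:** The gripper ended clear of everything. The lemon, apple and salt shaker looked unmoved in the last picture. The teaspoon showed only in part, and I did not look at the other bystanders or measure any of them again.

No check failed or clearly disagreed.

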